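Set the bowl on the gas hob and light the ring with its push-and-turn safety knob

ROBOT

A 6-joint arm with a two-finger parallel gripper is mounted at the origin on a cart in front of the work surface, level with it; the furniture and walls round the work are solid. World frame = base frame: x ahead of the robot, y to its left, z up, the work surface at z = 0. Lengths are in mm, angles in rad, forces in N, time in s.
With the tool pointing down it reaches from about 275 to 825 mm from the base axis. Payload 4.9 kg.
Tool frame: the origin (TCP) lies at the very end of the fingers, on their centre line; the grasp point (between the pads) lies 19 mm behind it; z points along the fingers, y is the line along which they close (so a half turn about z gives the same grasp; the last joint's range is limited). The gripper opens to 85 mm and grips with 20 to 120 N. Pads are 22 mm wide; open, the fingers measure 114 mm over their backs; the gripper's body (76 mm by 85 mm) begins 54 mm behind the grasp point. The pads swing forward as they close: fully open they stand 13 mm farther back than shut.
Start: joints at [-1.389, 0.326, -0.193, 1.052, 0, 1.437], TCP at [170.829, -522.815, 231.281] pointing down, gripper open.
Joint ranges: [-2.65, 2.65], [-0.97, 1.79], [-1.3, 1.35], [-1.93, 2.1], [-1.47, 1.37], [-3.14, 3.14]. Speed limits (rad/s): [2.57, 2.57, 3.14, 3.14, 3.14, 3.14].

INTERFACE

Orientations are given as [roll, pitch, yaw] about the fixed x, y, z axes, in that order (R = Rz(yaw) Ry(pitch) Rx(roll)).
In Python, from bench import bot, solve_ik, imaging gives the robot as it stands. Calls block until the motion is done:
- bot.move_ptp(position, orientation): joint-space move of the TCP to a pose.
- bot.movel(position, rot=None, max_speed=150, threshold=None): straight line of the TCP; rot=None keeps the orientation; max_speed is the mean speed in mm/s. With threshold (N) it stops when the force on the tool has changed by that much, and returns True; else False.
- bot.move_j(angles): joint-space move.
- bot.grip(opening, effort=None): opening from 0.0 (shut) to 1.0 (fully open); effort is the grip in N (None keeps the last); returns when the fingers have stopped.
- bot.dwell(seconds).
- solve_ik(position, orientation): joint angles nearest the present ones, or None.
- bot.get_state(): the state.
- imaging.capture(name): name is "side" or "top" or "wrist"; returns the picture (480x640x3 uint8, blue, green, red); there is no depth.
- imaging.camera_model(name): a dict with "K" (3x3 intrinsics, pixels), "position" and "rotation" of the camera in the world. Camera axes: x right, y up, looking along -z (the intrinsics and any distortion apply to the point x, -y, -z); pixel columns grow to the right and rows downward; lengths in mm; the calibration is good to about 2 mm. A picture is of the moment at which its call begins: read the wrist's pose just before it. camera_model takes no time and is no camera call; for the wrist camera it gives the pose at the moment of the call.
A pose or a line that the arm cannot do raises bot.IKError and nothing moves.
- bot.sign_off(): hands the job in; it is judged then, once.
The state is a dict: "t": time; "qpos": joint angles; "joint_velocities": joint speeds; "effort": joint torques, N m; "tcp_pos": TCP position; "orientation": TCP orientation; "contact_force": force on the tool from outside, world axes, zero at the start; "wrist_torque": the same for the moment, N m; "opening": opening from 0.0 (shut) to 1.0 (fully open); "gripper_force": force on a finger pad.
Only numpy, scipy, OpenCV 4.12 (cv2) and the standard library are available. Lean on these libraries where they do the work, as an engineer would, in place of code of your own. Each camera call takes 0.05 s, during which the arm holds its last target. There are 200 camera calls.

TASK

Set the open steel bowl upright in the middle of the pan support of the table-top gas hob. Then turn the ring up to full: push the black knob in against its spring, turn it anticlockwise past its safety stop until its white line points at the big orange flame mark, and let it spring back out. Do not move the other things on the desk.

Things in the scene. Friction and masses are not known exactly. Their poses are not given: they have to be found in the camera images.
- bowl: open stainless-steel bowl, 116 mm across the rim, 52 mm high, about 85 g; the only bowl standing mouth up. Origin: centre of its underside, z up; round. Foot: flat disc 52 mm across. The wall leans outward about 20 degrees near the rim and thickens from 2 mm at the rim to 9 mm some 20 mm below: pinch the rim, one finger inside, one outside, tool leaning outward with the wall.
- hob: white table-top gas hob, 232 mm deep (x) x 220 mm wide (y), fixed to the desk. Origin: on the desk, midway across, 121 mm behind its front edge; x points to its back, y to its left, z up. It is turned a little about z. Its top is 78 mm high; the front 80 mm is a control panel that slopes down toward the robot at 35 degrees.
- ring_centre (a point): centre of the hob's dark pan support, level with the top of its four arms, 102 mm above the desk. The arms run from 10 to 80 mm from the centre, at 45 degrees to the hob's x and y. The bowl's origin belongs here.
- knob_mount (a point): point on the knob's axis, level with the top of the knob's grip bar (42 mm out from the panel face); moves in and out with the knob but does not turn. Its z axis points straight out of the panel (tilted 35 degrees from vertical toward the robot), x points up the slope, y to the hob's left.
- knob_grip (a point): the same point, but its frame turns with the knob: x along the white line (pointer), z out of the panel. Black knob: a grip bar 54 mm long (this x), 16 mm wide (this y), 23 mm high, its top at this point, on a round skirt 60 mm across whose upper face lies 23 mm below this point.
- knob_push (a joint): how far the knob is pushed in along its axis, in m: 0 sprung out, 0.010 fully in. The spring needs about 3.6 N to start and 9.6 N at full depth. The knob must be in at least 6.5 mm to pass the safety stop.
- knob_turn (a joint): turn of the knob in rad, anticlockwise as seen facing the panel. 0: white line up the slope at the small black off dot (starts 0 to 0.2); 1.4: at the big orange flame mark; 2.3: small flame mark; 2.5: end. Not pushed in, it is blocked at about 0.3; the stop is passed at about 0.9, where the knob can spring out again. Light friction (0.04 N m) holds it where it is left.
- yoghurt: white yoghurt tub with red fruit on it, 72 mm across, 71 mm high, loose; leave it alone. Origin: centre of its underside. It and the bowl stand left and right of the hob, either way round.
- glass: grey tumbler, 76 mm across, 98 mm high, at the back on the left; leave it alone. Origin: centre of its underside.
- onion: brown onion, 78 mm across, 85 mm high, on the left; leave it alone. Origin: centre of its underside.
- chilli: jar with a black cap, 65 mm across, 94 mm high, on the right; leave it alone. Origin: centre of its underside.
Not all that is in view belongs to the job. What is shaped like the bowl but purple is not meant.

How it is judged:
By the outcome, as a careful person would: the job done as asked, in the order asked, and still so for the second after the job is handed in, with the robot touching nothing.
It also fails if it takes over 54 s, if anything falls off the work surface, if the arm or the gripper's body presses on something with over 40 N, if the wrist force passes 120 N, or if a joint passes its speed limit or range.

## Working session

There is one attempt and no reset: what is moved stays moved. The work goes in short steps, each a Python script; the robot and the scene stay as the last script left them, time stands still between calls to the robot, and variables do not carry over. Pictures are saved under pics/ and viewed, at most 10 in all, crops included, and the job is handed in when it is done.

```bash
mkdir -p pics; ls
python3 - <<'E'
from bench import bot, imaging
import cv2, numpy as np
for n in ("top","side"):
    cv2.imwrite(f"pics/{n}0.png", imaging.capture(n))
    m=imaging.camera_model(n); print(n,{k:np.round(v,3).tolist() if not isinstance(v,str) else v for k,v in m.items()})
print(bot.get_state()["t"], bot.get_state()["orientation"])
E
```

```text
pics
top {'K': [[437.938, 0.0, 319.25], [0.0, 437.938, 236.745], [0.0, 0.0, 1.0]], 'position': [464.033, -46.272, 1336.387], 'rotation': [0.083, 0.022, -1.592]}
side {'K': [[465.819, 0.0, 315.722], [0.0, 465.819, 237.131], [0.0, 0.0, 1.0]], 'position': [385.798, -797.746, 789.199], 'rotation': [0.866, 0.008, -0.217]}
0.1 [-3.14003013e+00 -2.07206646e-04  3.15816277e-01]
```

View pics/top0.png

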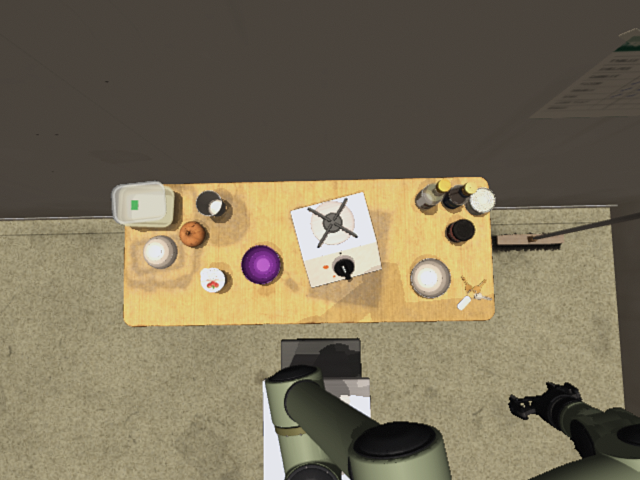

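View pics/side0.png

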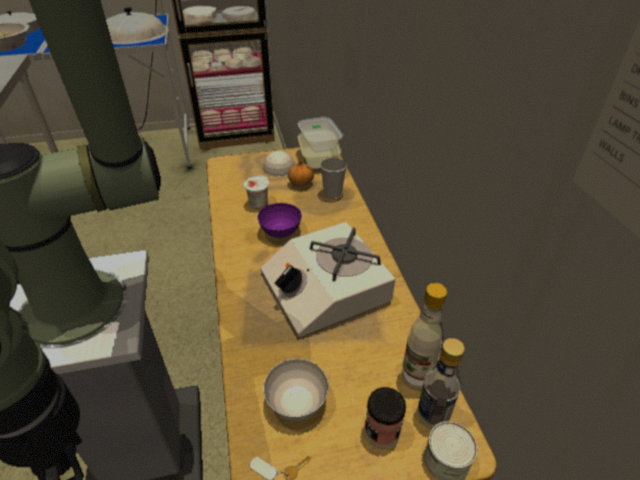

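The bowl stands on the right, at top (430,278) and side (297,392). The yoghurt is on the left, at top (212,281). The hob's top corners are at about (291,211), (362,193), (381,268) and (310,287), with the ring near (333,222) and the knob near (344,268). The white dome on the left (160,252) is an upside-down bowl, so it's not the one.

```bash
cat > h.py <<'E'
import numpy as np, cv2
from scipy.spatial.transform import Rotation as Rn
from bench import bot, imaging, solve_ik
def ray(m,u,v):
    K=np.array(m["K"]); d=np.linalg.solve(K,[u,v,1.]); d=np.array([d[0],-d[1],-d[2]])
    return np.array(m["position"],float), Rn.from_euler("xyz",m["rotation"]).apply(d)
def at_z(m,u,v,z):
    p,d=ray(m,u,v); return p+d*(z-p[2])/d[2]
def proj(m,P):
    c=Rn.from_euler("xyz",m["rotation"]).inv().apply(np.asarray(P,float)-m["position"])
    q=c*[1,-1,-1]@np.array(m["K"]).T; return q[...,:2]/q[...,2:]
E
python3 - <<'E'
from h import *
m=imaging.camera_model("top"); s=imaging.camera_model("side")
print("bowl", at_z(m,430,278,52), at_z(s,297,385,52))
print("ring", at_z(m,333,222,102), at_z(s,345,253,102))
print("yog", at_z(m,212,281,71), at_z(s,257,184,71),"purple",at_z(m,262,264,52))
for c in [(291,211),(362,193)]: print(at_z(m,*c,78))
i=cv2.imread("pics/top0.png")[180:320,285:485]
j=cv2.imread("pics/side0.png")[220:430,255:405]
cv2.imwrite("pics/c1.png",cv2.resize(i,None,fx=4,fy=4,interpolation=cv2.INTER_CUBIC))
cv2.imwrite("pics/c2.png",cv2.resize(j,None,fx=2.8,fy=2.8,interpolation=cv2.INTER_CUBIC))
E
```

```text
bowl [ 443.82908377 -339.67637833   52.        ] [ 446.73463932 -339.56116845   52.        ]
ring [608.18160619 -61.31827495 102.        ] [605.1298133  -74.73572328 102.        ]
yog [448.32768797 291.89882139  71.        ] [452.86141875 283.99630873  71.        ] purple [494.78308701 149.32945645  52.        ]
[645.93401223  59.44919654  78.        ]
[ 693.68623403 -147.67844156   78.        ]
```

View pics/c1.png

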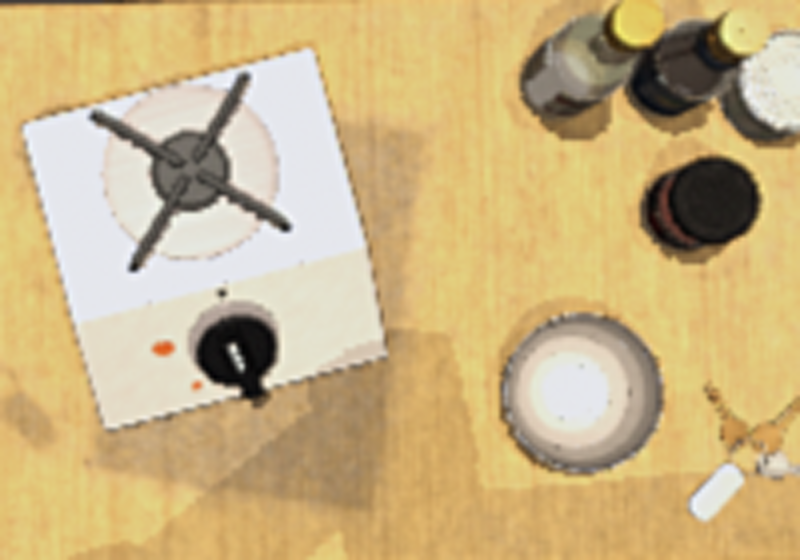

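View pics/c2.png

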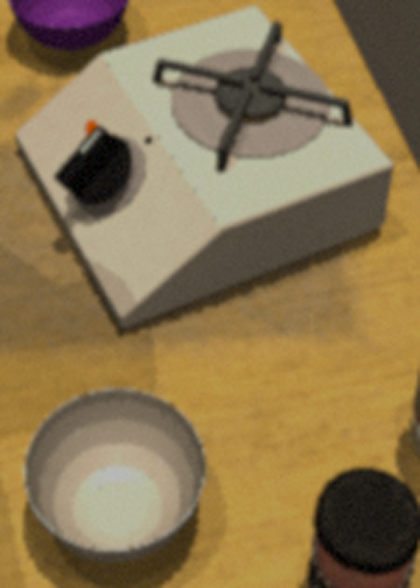

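Bowl rim centre is at about top (430.6,278) and side (296,388). Averaging the arm tips puts the ring at top (332.6,223) and side (344,252). The knob bar top is near top (346.7,272). Next I fit the hob pose and check reachability.

```bash
cat >> h.py <<'E'
def eul(x,y,z): return Rn.from_matrix(np.c_[x,y,z]).as_euler("xyz")
def rim_ori(phi,flip=1,tilt=np.radians(20)):
    r=np.array([np.cos(phi),np.sin(phi),0]); k=np.array([0,0,1.])
    w=np.cos(tilt)*k+np.sin(tilt)*r; y=flip*(np.cos(tilt)*r-np.sin(tilt)*k)
    return eul(np.cross(y,-w),y,-w), w
def rim_tcp(c,phi,depth):   # c: bowl origin; tcp at depth along wall, on the wall's mid-line
    r=np.array([np.cos(phi),np.sin(phi),0]); _,w=rim_ori(phi)
    return np.array(c,float)+57*r+[0,0,52]-w*depth
def knob_axes(yaw):
    up=np.array([np.cos(.6109),0,np.sin(.6109)]); n=np.array([-np.sin(.6109),0,np.cos(.6109)])
    R=Rn.from_euler("z",yaw); return R.apply(up),R.apply([0,1,0]),R.apply(n)
def knob_ori(yaw,th,flip=1):
    u,l,n=knob_axes(yaw); b=np.cos(th)*u+np.sin(th)*l; y=flip*np.cross(n,b)
    return eul(np.cross(y,-n),y,-n)
E
python3 - <<'E'
from h import *
from scipy.optimize import least_squares
m=imaging.camera_model("top"); s=imaging.camera_model("side")
T=lambda p:np.array(p)/4+[285,180]
S=lambda p:np.array(p)/2.8+[255,220]
H=np.array([[111,110,78],[111,-110,78],[-41,110,78],[-41,-110,78],[-121,110,22],[-121,-110,22.]])
tp=T([(22,125),(312,48),(78,322),(365,250),(107,430),(386,353)])
sp=S([(258,8),(390,165),(103,60),(222,228),(17,133),(122,318)])
def f(v):
    P=Rn.from_euler("z",v[2]).apply(H)+[v[0],v[1],0]
    return np.r_[(proj(m,P)-tp).ravel(),(proj(s,P)-sp).ravel()]
o=least_squares(f,[540,-70,.227],loss="soft_l1"); print("hob",o.x,np.round(f(o.x),1))
yaw=o.x[2]
ring=[at_z(m,*T((190.3,172)),102),at_z(s,*S((250,90)),102)]; print("ring",ring)
print("bowl",at_z(m,*T((583,392)),52),at_z(s,*S((115,470)),52))
u,l,n=knob_axes(yaw)
# knob mount: assume y_h=0, find slope position from top bar-centre
for st in (30,40,45,50,55):
    P=Rn.from_euler("z",yaw).apply([-41-st*np.cos(.6109),0,78-st*np.sin(.6109)])+[o.x[0],o.x[1],0]+42*n
    print(st,P.round(1),(proj(m,P)-[285,180])*4,(proj(s,P)-[255,220])*2.8)
k=P
rg=np.mean(ring,0); rg[2]=102
for d in range(-180,180,30):
  for fl in (1,-1):
    ph=np.radians(d); R,w=rim_ori(ph,fl)
    a=[solve_ik(rim_tcp(c,ph,24)+[0,0,dz],R) for c,dz in (([444,-340,0],0),([444,-340,0],120),(rg,0),(rg,60))]
    if any(x is not None for x in a): print(d,fl,[None if x is None else np.round(x,2).tolist() for x in a][::2],[x is not None for x in a])
for fl in (1,-1):
  for th in (0,.7,1.5): 
    x=solve_ik(k-20*n,knob_ori(yaw,th,fl)); print(fl,th,x is not None and np.round(x,2), solve_ik(k+80*n,knob_ori(yaw,th,fl)) is not None)
E
```

```text
hob [ 5.65833072e+02 -7.15209920e+01  2.36099668e-01] [-0.2 -0.9  0.6 -1.  -1.   0.5  1.3 -1.  -0.5 -0.   1.   0.4 -0.1 -1.7
  2.8 -0.3 -1.6 -2.3 -0.5  1.2 -0.8 -0.6 -0.   0.5]
ring [array([605.35814133, -60.0480109 , 102.        ]), array([604.3342654 , -71.69464734, 102.        ])]
bowl [ 443.7847381  -341.84305313   52.        ] [ 444.07836442 -344.78731862   52.        ]
30 [478.7 -92.5  95.2] [240.34527921 350.34748004] [ 96.74425896 139.50534759]
40 [470.7 -94.4  89.5] [243.03840545 361.65023932] [ 87.1833359 148.2757034]
45 [466.7 -95.4  86.6] [244.3768305  367.26746435] [ 82.41029229 152.65407675]
50 [462.7 -96.3  83.7] [245.7098738  372.86210275] [ 77.64218373 157.02792312]
55 [458.7 -97.3  80.9] [247.03756775 378.43429049] [ 72.87900258 161.39724951]
-180 1 [[-1.03, 0.41, -0.77, 0.2, 0.3, -2.57], [-0.31, 0.23, -0.69, 0.31, 0.1, -1.86]] [True, True, True, True]
-180 -1 [[-1.03, 0.41, -0.77, 0.2, 0.3, 0.57], [-0.31, 0.23, -0.69, 0.31, 0.1, 1.28]] [True, True, True, True]
-150 1 [[-1.07, 0.53, -0.53, 0.52, 0.35, 3.12], [-0.44, 0.31, -0.57, 0.49, 0.29, -2.51]] [True, True, True
[... 1957 characters left out ...]
.01, 0.37, -0.46, 0.55, -0.3, -0.57]] [True, True, True, True]
120 -1 [[-0.69, 0.37, -0.88, -0.01, -0.12, 1.91], [-0.01, 0.37, -0.46, 0.55, -0.3, 2.58]] [True, True, True, True]
150 1 [[-0.88, 0.35, -0.91, -0.02, 0.12, -1.91], [-0.13, 0.26, -0.65, 0.34, -0.13, -1.2]] [True, True, True, True]
150 -1 [[-0.88, 0.35, -0.91, -0.02, 0.12, 1.23], [-0.13, 0.26, -0.65, 0.34, -0.13, 1.94]] [True, True, True, True]
1 0 [-0.65  0.26 -1.13 -0.23  0.46 -0.79] True
1 0.7 [-0.65  0.26 -1.13 -0.23  0.46 -1.49] True
1 1.5 [-0.65  0.26 -1.13 -0.23  0.46 -2.29] True
-1 0 [-0.65  0.26 -1.13 -0.23  0.46  2.36] True
-1 0.7 [-0.65  0.26 -1.13 -0.23  0.46  1.66] True
-1 1.5 [-0.65  0.26 -1.13 -0.23  0.46  0.86] True
```

Run:
```python
from h import *
c=[444,-342.5,0]; ph=np.radians(-90); R,w=rim_ori(ph,1)
bot.grip(0.5,45)
bot.move_ptp(rim_tcp(c,ph,24)+w*110,R)
m=imaging.camera_model("wrist"); cv2.imwrite("pics/w1.png",imaging.capture("wrist"))
P=[[c[0]+58*np.cos(a),c[1]+58*np.sin(a),52] for a in np.linspace(0,2*np.pi,9)[:-1]]
print(proj(m,P).round(0).tolist(), bot.get_state()["t"], bot.get_state()["opening"])
```

```text
[[237.0, 146.0], [186.0, 170.0], [173.0, 227.0], [198.0, 283.0], [248.0, 312.0], [300.0, 299.0], [324.0, 243.0], [298.0, 176.0]] 1.8 0.4960943569521243
```

View pics/w1.png

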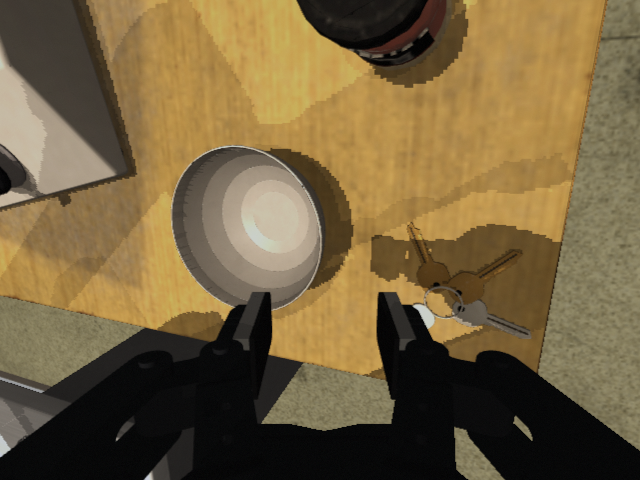

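The wrist view shows the rim spanning columns 173–322 and rows 146–310. The prediction was 173–324 and 146–312, so the bowl position holds. I'll grasp it and lift.

Run:
```python
from h import *
c=[444,-342.5,0]; ph=np.radians(-90); R,w=rim_ori(ph,1)
print(bot.movel(rim_tcp(c,ph,24),threshold=8), bot.get_state()["tcp_pos"], rim_tcp(c,ph,24))
bot.grip(0,45); s=bot.get_state(); print(s["opening"],s["gripper_force"],s["contact_force"])
p=np.array(s["tcp_pos"]); bot.movel(p+[0,0,40],max_speed=80)
s=bot.get_state(); print(s["t"],s["opening"],s["gripper_force"],s["contact_force"],s["wrist_torque"])
cv2.imwrite("pics/a.png",np.hstack([imaging.capture("wrist")[100:400,100:400],imaging.capture("side")[230:480,180:480].repeat(1,0)[:250].copy() if 0 else cv2.resize(imaging.capture("side")[280:480,180:380],(300,300))]))
```

```text
False [ 444.29624345 -392.36863734   30.42980185] [ 444.         -391.29151656   29.4473771 ]
0.07443105199994152 41.09843212121632 [-0.1829715   0.20883953  5.51469451]
3.7667 0.07387279001652222 43.09429672721308 [ 0.13498155 -0.19457593 -1.23081111] [-0.49015275 -0.01848095  0.03762163]
```

View pics/a.png

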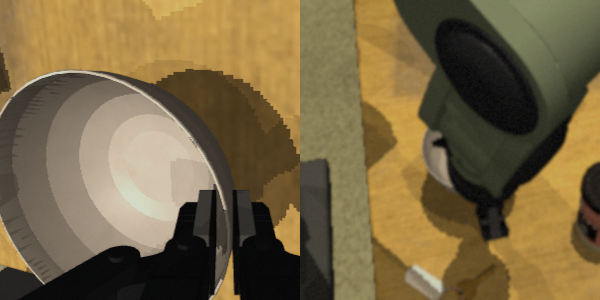

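The bowl is held, with the opening at about 6 mm. Next I carry it to the ring and lower it until it touches.

Run:
```python
from h import *
ph=np.radians(-90); R,w=rim_ori(ph,1)
g=rim_tcp([604.7,-62,102],ph,24)
p=np.array(bot.get_state()["tcp_pos"]); bot.movel([p[0],p[1],185],max_speed=150)
bot.movel([g[0],g[1],185],max_speed=170)
z=30.4+102
bot.movel([g[0],g[1],z+12],max_speed=80)
hit=bot.movel([g[0],g[1],z-3],max_speed=20,threshold=3)
s=bot.get_state(); print(hit,s["tcp_pos"],z,s["contact_force"],s["t"])
cv2.imwrite("pics/b.png",np.hstack([imaging.capture("wrist")[60:460,60:460],cv2.resize(imaging.capture("side")[170:320,260:410],(400,400))]))
```

```text
True [ 604.8903508  -111.27025215  134.23073806] 132.4 [ 0.87037953 -1.59841599  4.54836645] 8.025
```

View pics/b.png

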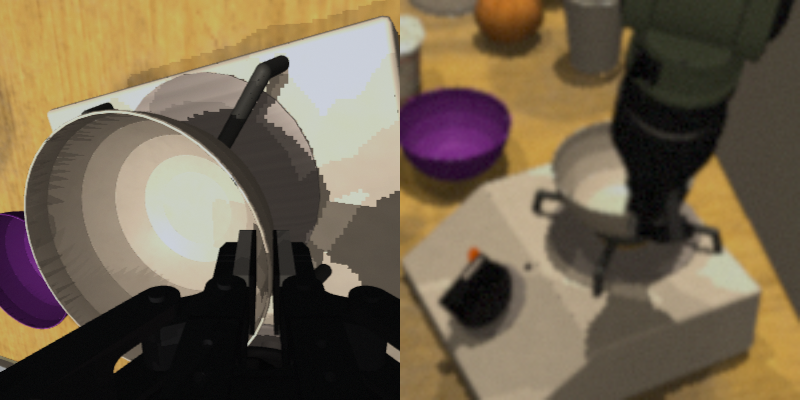

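It touched about 2 mm above nominal, with the bowl resting on the arms. I'll release, retreat along the wall, and measure.

Run:
```python
from h import *
ph=np.radians(-90); R,w=rim_ori(ph,1)
p=np.array(bot.get_state()["tcp_pos"]); bot.movel(p-[0,0,1.0],max_speed=20)
bot.grip(0.15); bot.grip(0.5)
s=bot.get_state(); print(s["contact_force"])
p=np.array(s["tcp_pos"]); print(bot.movel(p+w*70,max_speed=110)); bot.movel(p+w*130+[0,-20,20],max_speed=150)
print(bot.get_state()["t"])
m=imaging.camera_model("wrist"); i=imaging.capture("wrist"); t=imaging.capture("top"); cv2.imwrite("pics/t2.png",t)
q=proj(m,[[604.7+58*np.cos(a),-62+58*np.sin(a),154] for a in np.linspace(0,2*np.pi,40)])
cv2.polylines(i,[q.round().astype(int)],True,(0,255,0),1)
mt=imaging.camera_model("top")
q=proj(mt,[[604.7+58*np.cos(a),-62+58*np.sin(a),154] for a in np.linspace(0,2*np.pi,40)])
tt=cv2.resize(t[190:300,285:395],(480,480)); cv2.polylines(tt,[((q-[285,190])*480/110).round().astype(int)],True,(0,255,0),1)
cv2.imwrite("pics/d.png",np.hstack([cv2.resize(i,(480,360)),cv2.resize(tt,(320,320))[0:360] if 0 else cv2.copyMakeBorder(cv2.resize(tt,(320,320)),0,40,0,0,0)]))
```

```text
[ 0.44807909 -0.26420023  0.69526808]
False
10.5083
```

View pics/d.png

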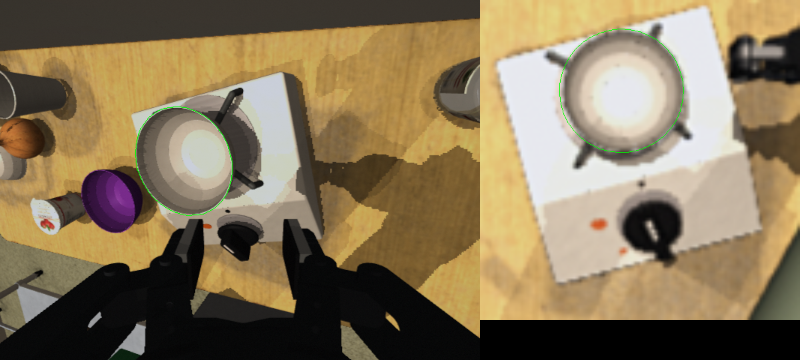

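The bowl sits within about 2 mm of the predicted circle in both views. Next, the knob.

Run:
```python
from h import *
yaw=.236; u,l,n=knob_axes(yaw); k=np.array([465,-95.8,85.4])
R=knob_ori(yaw,.1,-1)
bot.movel([470,-190,270],max_speed=200)
bot.move_ptp(k+n*90,R)
bot.grip(0.45,30)
m=imaging.camera_model("wrist"); i=imaging.capture("wrist"); print(bot.get_state()["t"])
cv2.imwrite("pics/w3raw.png",i)
for th,col in ((0,(0,255,0)),(.2,(0,0,255))):
    b=np.cos(th)*u+np.sin(th)*l; y=np.cross(n,b)
    q=proj(m,[k+a*27*b+c*8*y for a,c in((1,1),(1,-1),(-1,-1),(-1,1))]); cv2.polylines(i,[q.round().astype(int)],True,col,1)
q=proj(m,[k-23*n+30*(np.cos(a)*u+np.sin(a)*l) for a in np.linspace(0,6.28,40)]); cv2.polylines(i,[q.round().astype(int)],True,(255,255,0),1)
c=proj(m,[k])[0].astype(int); print(c)
x0,y0=max(c[0]-130,0),max(c[1]-110,0); print(x0,y0)
cv2.imwrite("pics/w3.png",cv2.resize(i[y0:y0+200,x0:x0+260],None,fx=3,fy=3))
```

```text
12.7417
[322 243]
192 133
```

View pics/w3.png

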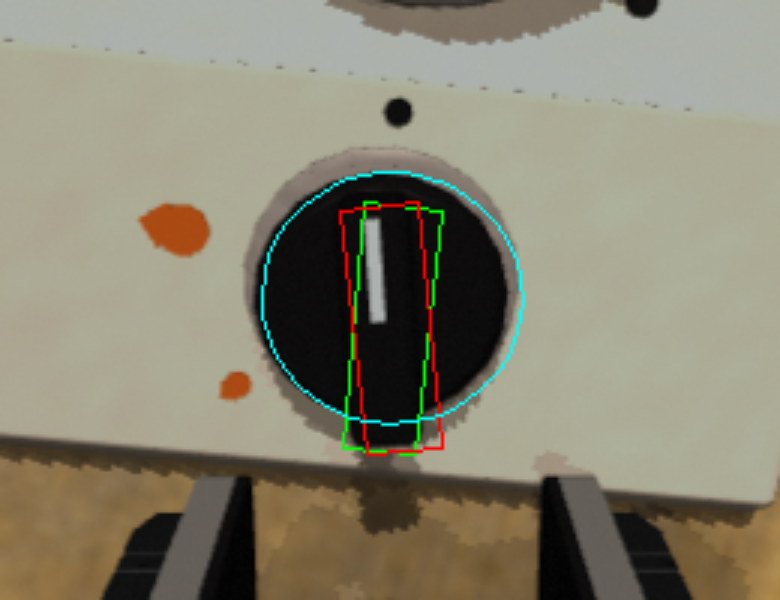

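The off dot is at crop (398,112), the big flame at (177,230), and the white line runs (373,220)–(378,322). That gives a turn of about 0.15, and the knob axis is about 2.2 mm left of the model. I'll correct for that, then grip and push.

Run:
```python
from h import *
yaw=.236; u,l,n=knob_axes(yaw); k=np.array([465,-95.8,85.4])+2.2*l; th=.15
R=knob_ori(yaw,th,-1)
bot.movel(k+n*30,R,max_speed=100)
print(bot.movel(k-n*19,max_speed=50,threshold=6))
s=bot.get_state(); print("depth",(np.array(s["tcp_pos"])-k)@n, s["contact_force"])
bot.grip(0,35); s=bot.get_state(); print(s["opening"],s["gripper_force"],s["contact_force"],s["wrist_torque"])
hit=bot.movel(k-n*32,max_speed=20,threshold=16)
s=bot.get_state(); d=(np.array(s["tcp_pos"])-k)
print(hit,"depth",d@n,d@u,d@l,"F",np.array(s["contact_force"])@n,s["contact_force"],s["opening"],s["t"],s["qpos"])
```

```text
False
depth -18.857359741908223 [ 0.54512654  0.84003158 -0.64405375]
0.17817165872636873 38.216663002967834 [-2.06841476  0.73651357  2.64778482] [0.0674201  0.48102705 0.13321003]
True depth -28.760984890404902 0.12258453127272059 0.14183842027835514 F 17.187424119641626 [-10.2972604   -2.50647613  13.56121443] 0.1783202021987812 15.475 [-0.61699744  0.27751252 -1.11643588 -0.25579198  0.44742144  2.23883482]
```

It's fully in: 10 mm of travel and 17 N, at the hard stop. Now I turn it with joint 6 in small checked steps.

Run:
```python
from h import *
yaw=.236; u,l,n=knob_axes(yaw); k=np.array([465,-95.8,85.4])+2.2*l; th=.15
p=k-n*29.0
for t in (.4,.65,.9,1.15,1.4):
    q=solve_ik(p,knob_ori(yaw,t,-1)); bot.move_j(q); s=bot.get_state(); d=np.array(s["tcp_pos"])-k
    F=np.array(s["contact_force"]); M=np.array(s["wrist_torque"])
    print(t,round(d@n,1),"Fn",round(F@n,1),"|F|",round(np.linalg.norm(F),1),"Mn",round(M@n,3),s["opening"],s["qpos"][5],s["t"])
    if np.linalg.norm(F)>50: break
```

```text
0.4 -28.8 Fn 17.9 |F| 18.1 Mn 0.035 0.173965035388586 1.9884098373660812 15.825
0.65 -28.8 Fn 17.0 |F| 17.1 Mn -0.015 0.18045423828881335 1.738457428009257 16.175
0.9 -28.8 Fn 16.9 |F| 17.1 Mn 0.03 0.17347104881225092 1.4884231983378442 16.525
1.15 -28.8 Fn 17.9 |F| 18.1 Mn 0.026 0.17796907540605164 1.2384147985758693 16.875
1.4 -28.8 Fn 17.8 |F| 17.9 Mn 0.048 0.17674672981030135 0.9884017428450441 17.225
```

Run:
```python
from h import *
yaw=.236; u,l,n=knob_axes(yaw); k=np.array([465,-95.8,85.4])+2.2*l
R=knob_ori(yaw,1.4,-1)
bot.movel(k-n*19,R,max_speed=30); print(np.array(bot.get_state()["contact_force"])@n)
bot.grip(0.45); print(bot.movel(k+n*35,max_speed=60)); bot.movel(k+n*90,max_speed=120)
m=imaging.camera_model("wrist"); i=imaging.capture("wrist"); t=imaging.capture("top")
for th,col in ((1.3,(0,255,0)),(1.5,(0,0,255))):
    b=np.cos(th)*u+np.sin(th)*l; y=np.cross(n,b)
    q=proj(m,[k,k+27*b]); cv2.polylines(i,[q.round().astype(int)],False,col,1)
q=proj(m,[k-23*n+30*(np.cos(a)*u+np.sin(a)*l) for a in np.linspace(0,6.28,40)]); cv2.polylines(i,[q.round().astype(int)],True,(255,255,0),1)
c=proj(m,[k])[0].astype(int); x0,y0=max(c[0]-100,0),max(c[1]-100,0)
a=cv2.resize(i[y0:y0+200,x0:x0+200],(500,500)); b=cv2.resize(t[180:310,250:380],(300,300))
print(bot.get_state()["t"])
cv2.imwrite("pics/f.png",np.hstack([a,cv2.copyMakeBorder(b,0,200,0,0,0)]))
```

```text
3.3242821664712587
False
19.8167
```

View pics/f.png

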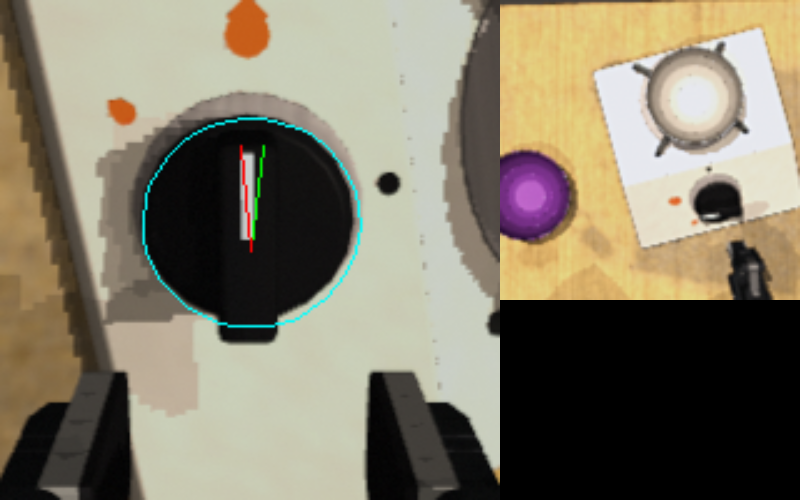

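The white line points straight at the big flame (crop 247,30), between the 1.3 and 1.5 guides. The knob is back out and the bowl is in the middle of the pan support, so I'm handing in.

```bash
python3 -c "
from bench import bot
print(bot.sign_off())"
```

```text
the job is handed in; nothing more can be done
None
```

The job is handed in: the bowl stands upright within about 2 mm of the middle of the pan support, and the knob points at the big orange flame (about 1.4 rad) and looks sprung back out; the robot clock was about 20 s at the last check, and I saw nothing else on the desk disturbed.

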